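# Lock the red bayonet fuse carrier

### The job

On the desk two fuse carriers, one red and one blue, stand loose in their bayonet holders. Lock the red one: push it straight down against its spring, turn it clockwise (seen from above) about a sixth of a turn to the end of its slots, and let it spring up into its notches, then let go. Leave the blue carrier as it is.

Things in the scene. Friction and masses are not known exactly. Their poses are not given: they have to be found in the camera images.
- red_carrier: Loose fuse carrier: white barrel 37 mm across, 56 mm tall, its top 16 mm red, with a red wing grip above. Origin: centre of the barrel's underside, z up. Two 5 mm thick brass pins stick out along +x and -x, 22 mm above the origin, to 28 mm from the axis. It stands in red_holder on a spring plunger, origin 36 mm above the desk, pins in the open slots. About 80 g.
- red_wing (a point): Middle of the red carrier's upright wing grip, on the carrier's axis, 72 mm above its origin; axes as the carrier's. The wing is 36 mm long along x, 14 mm thick along y (grip it across this), 32 mm high along z, with two white dashes on top.
- red_holder: Fixed fuse holder: black base 90 x 90 x 8 mm with two small posts, and an upright grey tube, 48 mm outside, 40 mm bore. Origin: centre of its underside, on the desk; z up. Through the tube wall go two J slots: an 11 mm wide entry at +x and at -x, open at the rim; a level run 34 to 48 mm above the desk, clockwise seen from above; at its end, 60 degrees on, an 11 mm wide notch up to 55 mm.
- red_rim (a point): Centre of the red holder's tube mouth, 70 mm above the desk; axes as the holder's. From the start the red carrier must go down 12.5 to 21.5 mm (17 mm is the middle) to turn, then turn 60 degrees (within 8) clockwise; on release it rises until its origin is 30 mm above the desk, 5.5 mm below the start. The spring pushes up with 4 N at the start, 10 N at 17 mm.
- blue_carrier: The same carrier with blue top and wing grip, standing in blue_holder; bystander, to be left as it is.
- blue_holder: The same holder, fixed, with the blue carrier in it; bystander.
Mind the look-alikes: they are no part of the job. What is shaped like the red_holder but pink or purple is not meant.

How it is judged:
By the outcome, as a careful person would: the job done as asked, in the order asked, and still so for the second after the job is handed in, with the robot touching nothing.
It also fails if it takes over 29 s, if anything falls off the work surface, if the arm or the gripper's body presses on something with over 40 N, if the wrist force passes 120 N, or if a joint passes its speed limit or range.

### The arm

A 6-joint arm with a two-finger parallel gripper is mounted at the origin on a cart in front of the work surface, level with it; the furniture and walls round the work are solid. World frame = base frame: x ahead of the robot, y to its left, z up, the work surface at z = 0. Lengths are in mm, angles in rad, forces in N, time in s.
With the tool pointing down it reaches from about 375 to 900 mm from the base axis. Payload 3.1 kg.
Tool frame: the origin (TCP) lies midway between the tips of the shut fingers; the grasp point (between the pads) lies 19 mm behind it (bot.grip_point_offset is the distance from the TCP to the grasp point, in mm); z points along the fingers, y is the line along which they close (so a half turn about z gives the same grasp; the last joint's range is limited). The gripper opens to 87 mm and grips with 3 to 60 N. Pads are 19 mm wide; open, the fingers measure 117 mm over their backs; the gripper's body (75 mm by 190 mm) begins 51 mm behind the grasp point.
Start: joints at [1.129, 0.527, 1.433, -0, 1.181, -0.178], TCP at [162.929, 603.366, 222.548] pointing down, gripper open.
Joint ranges: [-3.08, 3.08], [-0.75, 2.2], [0.22, 2.44], [-1.43, 4.57], [0, 2.65], [-2.85, 2.85]. Speed limits (rad/s): [2.79, 2.79, 3.14, 3.14, 3.14, 3.14].

### API

Orientations are given as a unit quaternion [w, x, y, z].
In Python, from plant import status, snapshot, job, spot_in, place_of, bot gives the robot as it stands.
- The arm moves only by the tool servo_tool, never from a script. Its argument "deltas" is text: rows parted by semicolons, each of 6 numbers parted by spaces: the shift along the tool's x, y, z scaled (see below), then the turn, a rotation vector about the tool's x, y, z scaled (see below). In form: dx dy dz rx ry rz; .... A call has 1 to 5 rows; each row is the pose to reach, as a shift and turn from the pose commanded when the call began, along the tool's axes at that moment; what a row does not reach only later rows make up. The controller multiplies each number of a shift by 500 mm and each number of a turn by 0.5 rad. A row lasts 1/10 s, in which the tool goes at most 50 mm and 8.59 degrees, less where a joint would pass 70% of its speed; a pose out of reach is approached as far as the arm can. A call with a number of a shift or a turn outside -1 to 1 is refused whole. A call with a gripper value outside its range is refused whole. "fingers" is the opening, from 0 (shut) to 1 (fully open), set as the call begins (left out, the last holds). The fingers move at their own pace and stop on an object; the grip force is fixed at half the most. Time passes only in rows, so rows that repeat a pose let the fingers close. It gives the time, the measured TCP pose, the force, the opening and the grip force at its end, in the units of the state.
- status.observe(): the state, without advancing time (a new reading comes with each control period).
- snapshot(name): name is "side" or "top" or "wrist"; returns a dict with "image" (420x560x3 uint8, red, green, blue), "fx", "fy", "cx", "cy" (pixels), "extrinsics" (4x4, takes a point from camera to world coordinates). Camera axes: x right, y up, looking along -z (the intrinsics and any distortion apply to the point x, -y, -z); pixel columns grow to the right and rows downward; lengths in mm; the calibration is good to about 2 mm. The wrist camera is an equidistant fisheye: a pixel r from the principal point sees the ray r / f radians off the axis. A picture is of the moment at which its call begins. There is no depth.
- job.close_job(): hands the job in; it is judged then, once.
Trained networks look in the newest picture that a camera, given by its name, has taken for a name from the list of things; names that differ only in an ending like _2 or _b are one class to them, and where a whole thing is asked for, a point or a joint stands for the part that bears it (a point fixed in the world has none). Each returns a list of dicts, best first, with "confidence" (0 to 1); they miss things now and then, are a little off and sometimes report something else, mostly with a low value. They report only what shows in the picture. A call takes as long as a camera call. They do not tell look-alikes from the thing itself.
- spot_in(query, camera): "uv" ([column, row] in pixels, amid what is visible of it).
- place_of(query, camera): "uv" ([column, row] in pixels: a listed point, or the origin of a listed thing).
The state is a dict: "clock": time; "joint_pos": joint angles; "dq": joint speeds; "joint_torque": joint torques, N m; "tool_pos": TCP position; "tcp_rot": TCP orientation; "contact_force": force on the tool from outside, world axes, zero at the start; "ft_torque": the same for the moment, N m; "opening": finger opening in mm; "finger_force": force on a finger pad.
Only numpy, scipy, OpenCV 4.12 (cv2) and the standard library are available. Lean on these libraries where they do the work, as an engineer would, in place of code of your own. Each camera call takes 0.05 s, during which the arm holds its last target. There are 200 camera calls.

## Working session

There is one attempt and no reset: what is moved stays moved. The work goes in short steps, Python scripts to look and compute and a tool call to move; the robot and the scene stay as the last step left them, time stands still between calls to the robot, and variables do not carry over. Pictures are saved under pics/ and viewed, at most 10 in all, crops included, and the job is handed in when it is done.

Besides the shell and the picture viewer there is one more tool, called after ">>>" in YAML: its name, and indented under it one key for each argument. servo_tool: Moves the arm, as the interface text tells. Its arguments: {"type":"object","properties":{"deltas":{"type":"string"},"fingers":{"type":"number"}},"required":["deltas"]}

```bash
mkdir -p pics; cat > h.py <<'E'
import numpy as np, cv2
from plant import status, snapshot, job, spot_in, place_of, bot
def save(s,n): cv2.imwrite('pics/'+n,s['image'][:,:,::-1])
def ray(s,uv,fish=False):
    x=(uv[0]-s['cx'])/s['fx']; y=(uv[1]-s['cy'])/s['fy']
    if fish:
        r=np.hypot(x,y); k=np.sin(r)/max(r,1e-9); d=np.array([x*k,-y*k,-np.cos(r)])
    else: d=np.array([x,-y,-1.])
    E=np.array(s['extrinsics']); return E[:3,3],E[:3,:3]@d
def atz(s,uv,z,fish=False):
    o,d=ray(s,uv,fish); return o+d*(z-o[2])/d[2]
E
python3 - <<'E'
from h import *
a=[]
for n in ('side','top'):
    s=snapshot(n); a.append(s['image']); print(n,np.round(s['extrinsics'],2).tolist(),s['fx'],s['cx'],s['cy'])
    for q,z in (('red_wing',108),('red_carrier',36),('red_rim',70),('red_holder',0)):
        for r in place_of(q,n)[:4]: print(q,np.round(r['uv'],1),round(r['confidence'],2),np.round(atz(s,r['uv'],z),1))
im=np.hstack(a); im=cv2.resize(im,(800,300),interpolation=cv2.INTER_AREA); cv2.imwrite('pics/a.png',im[:,:,::-1])
cv2.imwrite('pics/top.png',a[1][:,:,::-1])
print(status.observe())
E
```

```text
side [[-0.97, 0.14, -0.2, 329.55], [-0.24, -0.64, 0.73, 523.12], [-0.02, 0.75, 0.66, 662.03], [0.0, 0.0, 0.0, 1.0]] 381.86587083635516 277.1238889774408 209.4449571205694
red_wing [240.4 242.6] 0.78 [542.2  25.2 108. ]
red_carrier [246.2 262.9] 0.93 [538.6  15.3  36. ]
red_rim [240.2 329.9] 0.83 [491.3 190.9  70. ]
red_rim [322.  216.9] 0.82 [ 399.1 -128.9   70. ]
red_rim [259.7 161.1] 0.8 [ 602.3 -317.7   70. ]
red_rim [246.7 256.5] 0.57 [531.5  26.   70. ]
red_holder [245.6 276.2] 0.92 [540.3  23.1  -0. ]
red_holder [322.5 238.7] 0.6 [ 393.9 -128.8    0. ]
red_holder [264.2 181.3] 0.56 [ 593.2 -320.2    0. ]
top [[0.11, 0.97, -0.2, 249.48], [-0.99, 0.11, -0.03, -83.58], [-0.0, 0.2, 0.98, 1224.5], [0.0, 0.0, 0.0, 1.0]] 495.2107889222951 272.5405234008786 203.28602110235272
red_wing [243.5 173.9] 0.81 [536.2  20.8 108. ]
red_carrier [247.1 179.8] 0.67 [540.7  16.8  36. ]
red_rim [297.8 241.7] 0.98 [ 397.1 -122.1   70. ]
red_rim [242.9 174.6] 0.87 [544.   25.6  70. ]
red_rim [170.3 186.9] 0.85 [494.7 194.9  70. ]
red_rim [385.6 170.6] 0.83 [ 591.6 -315.    70. ]
red_holder [377.9 178.
[... 191 characters left out ...]
': 0.5, 'joint_pos': array([ 1.12847831e+00,  5.27553448e-01,  1.43274863e+00,  3.86720506e-06,
        1.18143839e+00, -1.78489522e-01]), 'dq': array([ 0.00013283,  0.00038091, -0.00192885,  0.00139771, -0.0027968 ,
       -0.00033184]), 'joint_torque': array([-6.32013507e-04, -4.39604902e+01, -1.76788652e+01,  6.33651065e-02,
        5.16386912e-02, -3.43909664e-05]), 'tool_pos': array([162.92307417, 603.32549288, 222.50001403]), 'tcp_rot': array([-2.42774162e-05,  1.31532727e-01,  9.91311826e-01, -6.98276695e-05]), 'contact_force': array([ 0.37295069, -0.69906341, -0.66849019]), 'ft_torque': array([-0.0056489 , -0.02079992, -0.0056555 ]), 'finger_force': 0.0, 'opening': 86.89750285314535}
```

View pics/a.png

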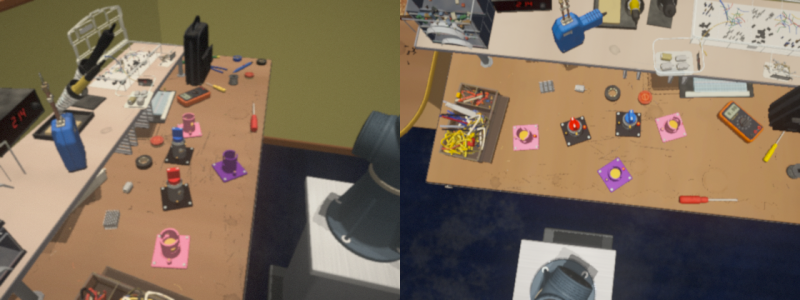

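View pics/top.png

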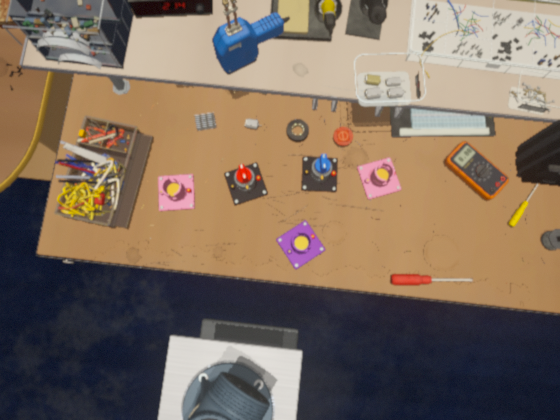

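Four look-alike holders show in the top picture: black with red wing at (245,178), black with blue wing at (320,172), pink at (175,192) and (380,178), and purple at (301,244). Red top on a black base fits the red carrier and holder, so I'll confirm that in an enlarged crop.

```bash
python3 - <<'E'
from h import *
t=snapshot('top'); s=snapshot('side')
def c(s,u,v,w,h): return cv2.resize(s['image'][v-h:v+h,u-w:u+w],(400,400),interpolation=cv2.INTER_CUBIC)
im=np.hstack([c(t,245,178,30,30),c(s,245,260,40,40)]); cv2.imwrite('pics/b.png',im[:,:,::-1])
# wing: triangulate
def tri(a,b):
    (o1,d1),(o2,d2)=a,b; d1=d1/np.linalg.norm(d1);d2=d2/np.linalg.norm(d2)
    A=np.stack([d1,-d2],1); x=np.linalg.lstsq(A,o2-o1,rcond=None)[0]; p,q=o1+x[0]*d1,o2+x[1]*d2
    return (p+q)/2,np.linalg.norm(p-q)
print(tri(ray(t,(243.5,173.9)),ray(s,(240.4,242.6))))
# shelf edge near grey rack: top pixel row ~83 at col 250
for z in (0,100,200,300): print(z,atz(t,(250,83),z).round())
E
```

```text
(array([540.48893155,  21.66420286, 103.70531705]), np.float64(6.310540476404596))
0 [813.  44.   0.]
100 [767.  34. 100.]
200 [721.  23. 200.]
300 [675.  13. 300.]
```

View pics/b.png

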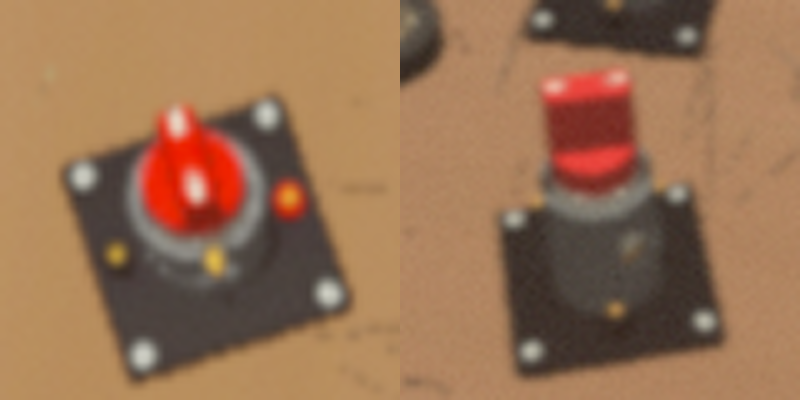

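The crop confirms it: red wing and red top on a black base. The wing's long axis points about 25° from world +x. Now I'll approach above it.

>>> servo_tool:
  deltas: "-0.0745 -0.0667 0 0 0 0; -0.149 -0.133 0 0 0 0; -0.2235 -0.2 0 0 0 0; -0.298 -0.267 0 0 0 0; -0.3725 -0.3335 0 0 0 0"

```text
clock: 1.1
tool_pos: [300.0, 392.4, 222.8]
tcp_rot: [0.0, 0.131, 0.991, 0.0]
contact_force: [1.5, 0.2, 0.8]
opening: 86.7
finger_force: 0.0
```

>>> servo_tool:
  deltas: "-0.0745 -0.0667 0 0 0 0; -0.149 -0.133 0 0 0 0; -0.2235 -0.2 0 0 0 0; -0.298 -0.267 0 0 0 0; -0.3725 -0.3335 0 0 0 0"

```text
clock: 1.6
tool_pos: [436.5, 182.7, 222.9]
tcp_rot: [0.0, 0.132, 0.991, 0.0]
contact_force: [0.9, 1.5, -1.3]
opening: 87.1
finger_force: 0.0
```

>>> servo_tool:
  deltas: "-0.0745 -0.0667 0 0 0 -0.28; -0.149 -0.133 0 0 0 -0.56; -0.22 -0.2 0 0 0 -0.84; -0.27 -0.25 0 0 0 -1; -0.27 -0.25 0 0 0 -1"

```text
clock: 2.1
tool_pos: [537.4, 23.5, 223.0]
tcp_rot: [0.002, -0.116, 0.993, -0.002]
contact_force: [0.9, 0.8, 0.6]
opening: 87.1
finger_force: 0.0
```

```bash
python3 - <<'E'
from h import *
s=snapshot('wrist'); save(s,'w.png'); print(np.round(s['extrinsics'],2).tolist(),s['fx'],s['cx'],s['cy'])
for q,z in (('red_wing',108),('red_carrier',36),('red_rim',70),('red_holder',0)):
    for r in place_of(q,'wrist')[:3]: print(q,np.round(r['uv'],1),round(r['confidence'],2),np.round(atz(s,r['uv'],z,True),1))
o=status.observe(); print(o['tool_pos'],o['tcp_rot'],o['joint_pos'])
E
```

```text
[[-0.23, -0.94, -0.24, 472.61], [0.97, -0.22, -0.05, 9.29], [-0.0, -0.24, 0.97, 383.42], [0.0, 0.0, 0.0, 1.0]] 325.19226210127806 280.51718023246286 205.73316547995387
red_wing [282.2 202.2] 0.69 [537.   25.2 108. ]
red_carrier [279.5 189.6] 0.67 [540.8  23.3  36. ]
red_rim [ 14.7 178.7] 0.78 [ 593.2 -310.    70. ]
red_rim [444.3 194.2] 0.74 [496.7 195.1  70. ]
red_rim [165.5  27.8] 0.73 [ 397.3 -127.9   70. ]
red_holder [281.4 183.4] 0.96 [540.   25.2   0. ]
red_holder [419.7 181.2] 0.87 [494.9 195.3  -0. ]
red_holder [182.1  45.8] 0.8 [ 401.  -130.5    0. ]
[532.08127876  29.85026807 222.44906367] [-5.60910053e-04 -1.18329106e-01  9.92974225e-01  3.11917375e-04] [-1.53956362e-01  4.04570921e-01  1.66241871e+00  3.39558838e-04
  1.07585139e+00 -1.96212820e+00]
```

View pics/w.png

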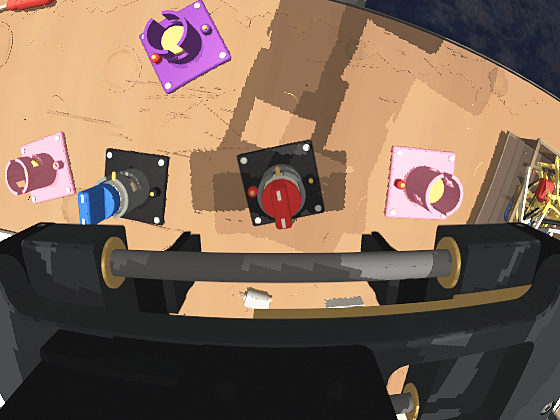

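The wrist picture shows the red wing at (282,203) on its black base, the blue one at (100,200), and pink and purple holders elsewhere. I'll refine with the white dashes (z=124) and the base screws (z≈8).

```bash
python3 - <<'E'
from h import *
s=snapshot('wrist'); im=s['image'].astype(int)
m=((im.min(2)>150)).astype(np.uint8)
x0,y0,x1,y1=232,135,332,235
n,l,st,c=cv2.connectedComponentsWithStats(m[y0:y1,x0:x1])
for i in range(1,n):
    if 4<=st[i,4]<200:
        uv=c[i]+[x0,y0]; print(uv.round(1),st[i,4],'z124',atz(s,uv,124,True).round(1)[:2],'z9',atz(s,uv,9,True).round(1)[:2])
cv2.imwrite('pics/w2.png',cv2.resize(s['image'][y0:y1,x0:x1],(600,600),interpolation=cv2.INTER_CUBIC)[:,:,::-1])
o=status.observe(); print(o['tool_pos'],o['tcp_rot'])
E
```

```text
[298.8 151.2] 38 z124 [483.5  33.9] z9 [490.2  42.4]
[236.5 164.2] 28 z124 [505.3 -12.3] z9 [521.6 -24.3]
[268.7 200. ] 30 z124 [528.   19.7] z9 [554.4  21.9]
[310.5 214.5] 4 z124 [531.8  56.2] z9 [560.   74.5]
[250.3 223.8] 30 z124 [551.4   9.4] z9 [588.2   7. ]
[273.6 227.9] 25 z124 [550.3  29.1] z9 [586.6  35.4]
[532.17019982  29.97806616 222.56275576] [-3.92440075e-04 -1.18583344e-01  9.92943999e-01  2.27969246e-04]
```

View pics/w2.png

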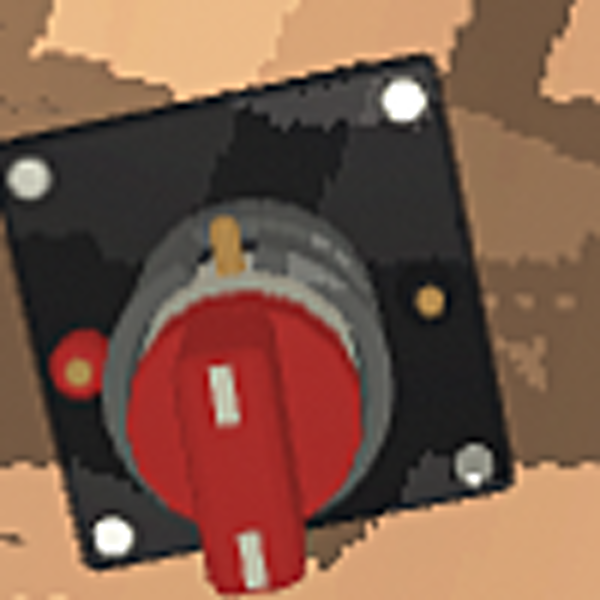

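>>> servo_tool:
  deltas: "-0.006 -0.007 0.03 0 0 -0.164; -0.0119 -0.0138 0.08 0 0 -0.328; -0.0119 -0.0138 0.14 0 0 -0.328; -0.0119 -0.0138 0.17 0 0 -0.328; -0.0119 -0.0138 0.17 0 0 -0.328"

```text
clock: 2.9
tool_pos: [538.2, 24.8, 135.6]
tcp_rot: [-0.003, -0.2, 0.98, 0.001]
contact_force: [0.3, -0.2, -0.6]
opening: 87.2
finger_force: 0.0
```

>>> servo_tool:
  deltas: "0 0 0 0 0 0; 0 0 0 0 0 0; 0 0 0 0 0 0"

```text
clock: 3.2
tool_pos: [541.4, 23.4, 138.8]
tcp_rot: [0.001, -0.199, 0.98, -0.0]
contact_force: [0.5, -0.2, 0.0]
opening: 86.9
finger_force: 0.0
```

```bash
python3 - <<'E'
from h import *
o=status.observe(); q=o['tcp_rot']; print(o['tool_pos'],'tool y deg',np.degrees(2*np.arctan2(q[2],q[1]))-90)
s=snapshot('wrist'); save(s,'w3.png'); im=s['image'].astype(int)
m=((im.min(2)>150)).astype(np.uint8)
n,l,st,c=cv2.connectedComponentsWithStats(m)
for i in range(1,n):
    if 15<=st[i,4]<300:
        a=atz(s,c[i],124,True)
        if np.hypot(*(a[:2]-[539.5,24.6]))<30: print(c[i].round(1),st[i,4],a.round(1)[:2])
E
```

```text
[541.35473833  23.44758324 138.80082358] tool y deg 112.95627911305436
[278.9 192.2] 58 [514.1  11.7]
[282.1 220.5] 68 [528.4  19.6]
[244.5 236.6] 51 [545.7   3.6]
[321.3 235.6] 17 [528.   43.9]
```

View pics/w3.png

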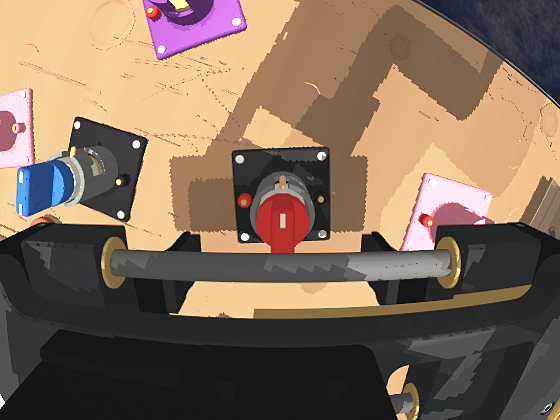

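Dashes lie where expected (one at (282,220) → (528.4,19.6)), and the wing is upright in the image, lined up between the fingers. Going down and gripping.

>>> servo_tool:
  deltas: "0.0025 0.0036 0.02 0 0 0; 0.0025 0.0036 0.05 0 0 0; 0.0025 0.0036 0.075 0 0 0; 0.0025 0.0036 0.0855 0 0 0; 0.0025 0.0036 0.0855 0 0 0"

```text
clock: 3.75
tool_pos: [538.0, 24.5, 93.7]
tcp_rot: [-0.001, -0.199, 0.98, 0.0]
contact_force: [0.4, -0.2, 0.4]
opening: 86.7
finger_force: 0.0
```

>>> servo_tool:
  deltas: "0 0 0 0 0 0; 0 0 0 0 0 0"

```text
clock: 3.95
tool_pos: [539.2, 24.4, 95.2]
tcp_rot: [0.0, -0.199, 0.98, -0.0]
contact_force: [0.2, -0.0, -0.4]
opening: 87.3
finger_force: 0.0
```

>>> servo_tool:
  deltas: "0 0 0 0 0 0; 0 0 0 0 0 0; 0 0 0 0 0 0; 0 0 0 0 0 0; 0 0 0 0 0 0"
  fingers: 0

```text
clock: 4.45
tool_pos: [538.7, 24.5, 94.8]
tcp_rot: [0.0, -0.199, 0.98, -0.0]
contact_force: [0.8, 0.4, 0.0]
opening: 55.1
finger_force: 0.0
```

>>> servo_tool:
  deltas: "0 0 0 0 0 0; 0 0 0 0 0 0; 0 0 0 0 0 0; 0 0 0 0 0 0; 0 0 0 0 0 0"

```text
clock: 4.95
tool_pos: [538.7, 24.5, 94.8]
tcp_rot: [0.0, -0.199, 0.98, -0.0]
contact_force: [-1.1, -0.8, -0.1]
opening: 14.9
finger_force: 0.1
```

>>> servo_tool:
  deltas: "0 0 0 0 0 0; 0 0 0 0 0 0; 0 0 0 0 0 0"

```text
clock: 5.25
tool_pos: [538.7, 24.5, 94.7]
tcp_rot: [-0.0, -0.199, 0.98, 0.0]
contact_force: [0.4, -0.5, -0.7]
opening: 13.6
finger_force: 30.0
```

>>> servo_tool:
  deltas: "0 0 0.01 0 0 0; 0 0 0.02 0 0 0; 0 0 0.03 0 0 0; 0 0 0.035 0 0 0; 0 0 0.035 0 0 0"

```text
clock: 5.75
tool_pos: [538.9, 24.4, 77.7]
tcp_rot: [0.0, -0.199, 0.98, -0.0]
contact_force: [-0.9, 0.3, 9.1]
opening: 13.8
finger_force: 30.0
```

>>> servo_tool:
  deltas: "0 0 0 0 0 0; 0 0 0 0 0 0"

```text
clock: 5.95
tool_pos: [538.8, 24.4, 78.0]
tcp_rot: [0.0, -0.199, 0.98, -0.0]
contact_force: [-1.0, -0.7, 9.7]
opening: 13.4
finger_force: 30.0
```

Down 16.8 mm at 9.7 N, as the spring predicts. Now turning clockwise (positive about the tool's downward z).

>>> servo_tool:
  deltas: "0 0 0 0 0 0.14; 0 0 0 0 0 0.28; 0 0 0 0 0 0.42; 0 0 0 0 0 0.56; 0 0 0 0 0 0.7"

```text
clock: 6.45
tool_pos: [539.7, 24.4, 78.3]
tcp_rot: [0.001, -0.024, 1.0, -0.0]
contact_force: [-1.3, 0.4, 9.1]
opening: 13.9
finger_force: 30.0
```

>>> servo_tool:
  deltas: "0 0 0 0 0 0.14; 0 0 0 0 0 0.28; 0 0 0 0 0 0.42; 0 0 0 0 0 0.56; 0 0 0 0 0 0.7"

```text
clock: 6.95
tool_pos: [540.1, 24.3, 78.4]
tcp_rot: [0.002, 0.151, 0.989, -0.0]
contact_force: [-0.6, 0.3, 9.7]
opening: 14.1
finger_force: 30.0
```

>>> servo_tool:
  deltas: "0 0 0 0 0 0.14; 0 0 0 0 0 0.28; 0 0 0 0 0 0.42; 0 0 0 0 0 0.56; 0 0 0 0 0 0.65"

```text
clock: 7.45
tool_pos: [540.3, 24.2, 78.4]
tcp_rot: [0.002, 0.308, 0.951, 0.0]
contact_force: [-0.8, 1.0, 8.8]
opening: 13.8
finger_force: 30.0
```

>>> servo_tool:
  deltas: "0 0 0 0 0 0; 0 0 0 0 0 0; 0 0 0 0 0 0"

```text
clock: 7.75
tool_pos: [540.2, 24.3, 78.4]
tcp_rot: [0.002, 0.307, 0.952, 0.0]
contact_force: [-0.3, -0.2, 8.9]
opening: 13.7
finger_force: 30.0
```

```bash
python3 - <<'E'
from h import *
o=status.observe(); q=o['tcp_rot']; print(o['tool_pos'],'tool y deg',(np.degrees(2*np.arctan2(q[2],q[1]))-90)%360,o['contact_force'],o['ft_torque'])
E
```

```text
[540.24455925  24.25531787  78.42161656] tool y deg 54.186230176685 [-0.28593632 -0.15127046  8.86319912] [ 0.01541325  0.06693763 -0.01796739]
```

>>> servo_tool:
  deltas: "0 0 -0.006 0 0 0; 0 0 -0.012 0 0 0; 0 0 -0.018 0 0 0; 0 0 -0.021 0 0 0; 0 0 -0.021 0 0 0"

```text
clock: 8.25
tool_pos: [540.2, 24.3, 88.7]
tcp_rot: [0.002, 0.307, 0.952, 0.0]
contact_force: [0.7, -0.1, 4.7]
opening: 13.6
finger_force: 30.0
```

>>> servo_tool:
  deltas: "0 0 0 0 0 0; 0 0 0 0 0 0"

```text
clock: 8.45
tool_pos: [540.2, 24.3, 88.5]
tcp_rot: [0.002, 0.307, 0.952, 0.0]
contact_force: [0.9, -0.0, 6.7]
opening: 13.7
finger_force: 30.0
```

>>> servo_tool:
  deltas: "0 0 0 0 0 0; 0 0 0 0 0 0; 0 0 0 0 0 0; 0 0 0 0 0 0; 0 0 0 0 0 0"
  fingers: 0.7

```text
clock: 8.95
tool_pos: [538.6, 24.5, 87.6]
tcp_rot: [-0.0, 0.307, 0.952, -0.0]
contact_force: [-0.2, -0.0, 0.6]
opening: 45.8
finger_force: 0.0
```

>>> servo_tool:
  deltas: "0 0 -0.03 0 0 0; 0 0 -0.08 0 0 0; 0 0 -0.16 0 0 0; 0 0 -0.22 0 0 0; 0 0 -0.22 0 0 0"

```text
clock: 9.45
tool_pos: [541.8, 24.1, 202.0]
tcp_rot: [0.005, 0.307, 0.952, 0.001]
contact_force: [-0.2, 0.2, 0.3]
opening: 60.8
finger_force: 0.0
```

>>> servo_tool:
  deltas: "0 0 0 0 0 0; 0 0 0 0 0 0; 0 0 0 0 0 0"

```text
clock: 9.75
tool_pos: [537.6, 24.6, 196.3]
tcp_rot: [-0.002, 0.307, 0.952, -0.0]
contact_force: [0.9, -0.2, 0.4]
opening: 60.7
finger_force: 0.0
```

```bash
python3 - <<'E'
from h import *
s=snapshot('wrist'); im=s['image'].astype(int); o=status.observe(); print(o['tool_pos'],o['contact_force'])
n,l,st,c=cv2.connectedComponentsWithStats((im.min(2)>150).astype(np.uint8))
for i in range(1,n):
    if 10<=st[i,4]<300:
        a=atz(s,c[i],118,True)
        if np.hypot(*(a[:2]-[539.5,24.6]))<60: print(c[i].round(1),st[i,4],a.round(1)[:2])
r=place_of('red_wing','wrist')[0]; print(r); u,v=np.round(r['uv']).astype(int)
t=snapshot('side')
a=cv2.resize(s['image'][v-50:v+50,u-50:u+50],(400,400),interpolation=cv2.INTER_CUBIC)
b=cv2.resize(t['image'][220:300,205:285],(400,400),interpolation=cv2.INTER_CUBIC)
cv2.imwrite('pics/e.png',np.hstack([a,b])[:,:,::-1])
E
```

```text
[537.78097638  24.56717391 196.3536745 ] [0.78489542 0.44390791 0.54731832]
[268.  143.5] 42 [488.5  48.8]
[294.9 146.6] 17 [501.9  63.4]
[308.9 155.6] 12 [513.3  68. ]
[319.5 160.7] 12 [520.9  72.3]
[330.2 160.1] 12 [525.2  79.1]
[327.8 176.6] 13 [534.4  70.6]
[274.2 185.4] 23 [516.5  34.1]
[282.1 202.3] 32 [530.5  31.3]
[216.7 229.6] 53 [518.3 -23. ]
[282. 233.] 27 [550.2  17. ]
[294.6 233.2] 35 [556.1  24.8]
[270.9 247.6] 160 [555.    2.8]
[228.  246.5] 52 [534.6 -24.4]
[281.9 245.4] 10 [558.5  11. ]
{'uv': [282.8, 212.1], 'confidence': 0.77}
```

View pics/e.png

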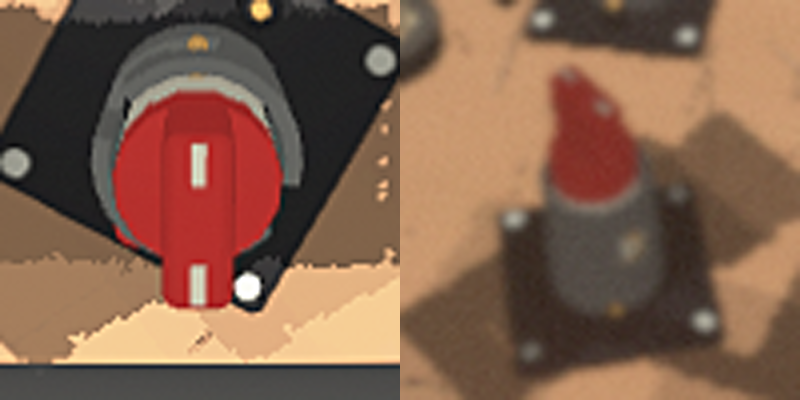

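The crops show the carrier at −36° (61° clockwise of the holder's +x), centred and sitting lower. A pin shows through the tube wall at about (198,45) in the left crop, the fingers are clear, and nothing else has moved. Handing in.

```bash
python3 -c "
from plant import job; print(job.close_job())"
```

```text
the job is handed in; nothing more can be done
None
```

The red carrier is locked: pushed down about 17 mm, turned about 60° clockwise, sprung up into its notches and released. The blue carrier was not touched, and the job was handed in at about 10 s.

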